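# Pack the amplifier spares into one carton

## Task

Finish packing the shallow cardboard carton, in which a white valve box already stands: add the long grey selector box and the tall black transformer. All three must end up standing upright and flat on the carton's bottom, inside its walls.

Things in the scene. Friction and masses are not known exactly. Their poses are not given: they have to be found in the camera images.
- carton: open-topped shallow carton of brown cardboard, fixed to the bench; outside 156 (its x) x 194 (its y) x 34 mm high, walls and bottom 5 mm thick, so inside it is 146 (x) x 184 (y) mm; short flaps hang down outside its two y ends, sloping outward to about 14 mm beyond the end walls. Origin: centre of the underside on the bench; its inner floor is at z = 5 mm; z is up.
- valve_box: white paper-covered box with a grey band, 60 x 60 x 80 mm tall, loose, already standing in the carton's (-x, +y) corner with its sides about parallel to the carton's and about 2 to 7 mm from the carton's walls. Origin: centre of its underside; z is up.
- selector: long closed grey metal case with dark vent slots on top and small round sockets in one long side (-x), 56 (its x) x 156 (its y) x 60 mm tall, 0.3 to 0.55 kg, standing on the bench. Too long to lie along the carton's x; it fits beside the valve box along the carton's y. Origin: centre of its underside; z is up.
- transformer: tall plain black block with four brass studs (4 mm high) on top, 58 (its x) x 54 (its y) x 96 mm tall without the studs, 0.5 to 0.85 kg, standing on the bench. The lower black transformer with a bright steel core around its middle (46 mm tall) is another one, not to be packed. Origin: centre of its underside; z is up.

How it is judged:
By the outcome, as a careful person would: the job done as asked, in the order asked, and still so for the second after the job is handed in, with the robot touching nothing.
It also fails if it takes over 59 s, if anything falls off the work surface, if the arm or the gripper's body presses on something with over 40 N, if the wrist force passes 120 N, or if a joint passes its speed limit or range.

## Robot

A 6-joint arm with a two-finger parallel gripper is mounted at the origin on the work surface. World frame = base frame: x ahead of the robot, y to its left, z up, the work surface at z = 0. Lengths are in m, angles in rad, forces in N, time in s.
With the tool pointing down it reaches from about 0.35 to 0.8 m from the base axis. Payload 7.3 kg.
Tool frame: the origin (TCP) lies midway between the tips of the shut fingers; the grasp point (between the pads) lies 19 mm behind it (bot.hold_point_z is the distance from the TCP to the grasp point, in m); z points along the fingers, y is the direction in which the jaws open and shut (so a half turn about z gives the same grasp; the last joint's range is limited). The gripper opens to 85 mm and grips with 20 to 120 N. Pads are 22 mm wide; open, the fingers measure 114 mm over their backs; the gripper's body (76 mm by 85 mm) begins 54 mm behind the grasp point. The pads swing forward as they close: fully open they stand 13 mm farther back than shut.
Start: joints at [-1.413, 0.342, 1.524, -0, 1.275, -0.146], TCP at [0.157, -0.501, 0.231] pointing down, gripper open.
Joint ranges: [-2.53, 2.53], [-0.77, 2.02], [0.04, 2.7], [-1, 4.14], [0.28, 2.66], [-3.11, 3.11]. Speed limits (rad/s): [2.57, 2.57, 3.14, 3.14, 3.14, 3.14].

## Interface

Orientations are given as a unit quaternion [w, x, y, z].
In Python, from bench import bot gives the robot as it stands.
- The arm moves only by the tool step_arm, never from a script. Its argument "rows" is a list of rows, each a list of 5 numbers: the shift along the world's x, y, z in m, then the turn about the world's z in rad, then the closure, from 0 (fully open) to 1 (shut). A call has 1 to 12 rows; each row is the pose to reach, as a shift and turn from the pose commanded when the call began; what a row does not reach only later rows make up. A row lasts 1/8 s, in which the tool goes at most 62.5 mm and 10.7 degrees, less where a joint would pass 70% of its speed; a pose out of reach is approached as far as the arm can. A call with a gripper value outside its range is refused whole. The fingers move at their own pace and stop on an object; "newtons" is the grip in N (left out, the last holds). Time passes only in rows, so rows that repeat a pose let the fingers close. It gives the time, the measured TCP pose, the force and the opening at its end, in the units of the state.
- bot.get_obs(): the state, without advancing time (a new reading comes with each control period).
- bot.snapshot(name): name is "side" or "top" or "wrist"; returns a dict with "frame" (480x640x3 uint8, blue, green, red), "camera_matrix" (3x3 intrinsics, pixels), "xyz" and "attitude" of the camera in the world. Camera axes: x right, y down, z forward; pixel columns grow to the right and rows downward; lengths in m; the calibration is good to about 2 mm. A picture is of the moment at which its call begins. There is no depth.
- bot.close_job(): hands the job in, once; it reports no verdict.
The state is a dict: "clock": time; "joints": joint angles; "joint_velocities": joint speeds; "joint_efforts": joint torques, N m; "ee_pos": TCP position; "ee_rot": TCP orientation; "contact_force": force on the tool from outside, world axes, zero at the start; "torque": the same for the moment, N m; "width": opening from 0.0 (shut) to 1.0 (fully open).
Only numpy, scipy, OpenCV 4.12 (cv2) and the standard library are available. Lean on these libraries where they do the work, as an engineer would, in place of code of your own. Each camera call takes 0.05 s, during which the arm holds its last target.

## Working session

There is one attempt and no reset: what is moved stays moved. The work goes in short steps, Python scripts to look and compute and a tool call to move; the robot and the scene stay as the last step left them, time stands still between calls to the robot, and variables do not carry over. Pictures are saved under pics/ and viewed, and the job is handed in when it is done.

Besides the shell and the picture viewer there is one more tool, called after "Emit:" in YAML: its name, and indented under it one key for each argument. step_arm: Moves the arm, as the interface text tells. Its arguments: {"type":"object","properties":{"rows":{"type":"array"},"newtons":{"type":"number"}},"required":["rows"]}

```bash
ls; mkdir -p pics
python3 - <<'E'
from bench import bot
import cv2,json
for n in ["side","top","wrist"]:
    s=bot.snapshot(n); cv2.imwrite(f"pics/{n}0.png",s["frame"])
    print(n,s["camera_matrix"],s["xyz"],s["attitude"])
print(bot.get_obs(),bot.hold_point_z)
E
```

```text
pics
side [[441.60529746   0.         320.99313385]
 [  0.         441.60529746 242.26397183]
 [  0.           0.           1.        ]] [ 0.47796984 -0.5105567   0.64184093] [-0.35144559  0.93325193 -0.07124395  0.02123969]
top [[478.40254189   0.         311.58373271]
 [  0.         478.40254189 231.67521558]
 [  0.           0.           1.        ]] [0.42295701 0.01074785 0.94925597] [ 0.04189307 -0.70200255  0.70842853 -0.05971944]
wrist [[373.64262809   0.         316.84921114]
 [  0.         373.64262809 250.70805595]
 [  0.           0.           1.        ]] [ 0.23808367 -0.47527671  0.37330057] [ 0.13310803  0.79498834 -0.58363856 -0.09819284]
{'clock': 0.15, 'joints': array([-1.41299986e+00,  3.42574389e-01,  1.52475366e+00, -1.52745323e-05,
        1.27538036e+00, -1.46011825e-01]), 'joint_velocities': array([ 0.00159981, -0.00102119, -0.00290485,  0.00138369, -0.00116064,
        0.00145905]), 'joint_efforts': array([-4.53699595e-04, -4.33909535e+01, -2.46145535e+01, -2.45218362e-04,
        5.88782772e-03,  4.92808141e-06]), 'ee_pos': array([ 0.15702433, -0.50067974,  0.23079486]), 'ee_rot': array([-5.57825641e-04,  9.88484243e-01,  1.51322801e-01, -1.05922379e-05]), 'contact_force': array([ 0.47037556, -0.38917487, -0.27069627]), 'torque': array([ 0.0234752 , -0.03298858,  0.0447646 ]), 'width': 1.0008560056502949} 0.0187
```

View pics/top0.png

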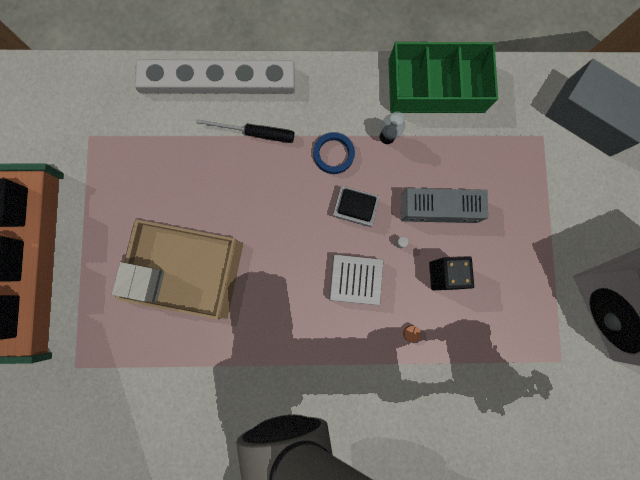

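View pics/side0.png

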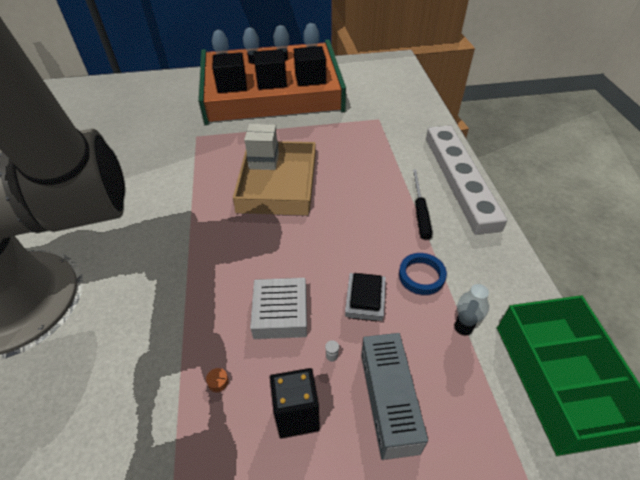

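View pics/wrist0.png

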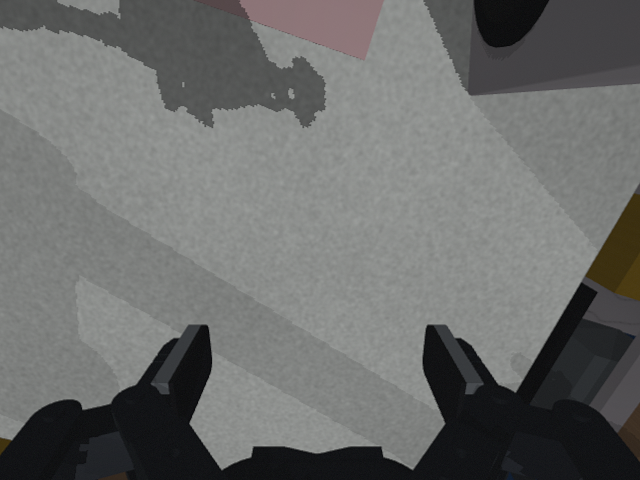

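```bash
cat > h.py <<'E'
import numpy as np,cv2
from scipy.spatial.transform import Rotation as R
def ray(s,u,v,z):
    q=np.array(s["attitude"]);r=R.from_quat([q[1],q[2],q[3],q[0]])
    K=s["camera_matrix"];d=r.apply([(u-K[0,2])/K[0,0],(v-K[1,2])/K[1,1],1.]);c=np.array(s["xyz"])
    return (c+d*(z-c[2])/d[2])
def crop(s,x0,y0,x1,y1,k,fn):
    im=cv2.resize(s["frame"][y0:y1,x0:x1],None,fx=k,fy=k,interpolation=cv2.INTER_CUBIC)
    for x in range((x0+9)//10*10,x1,10):
        cv2.line(im,((x-x0)*k,0),((x-x0)*k,6),(0,255,255),1); 
        if x%20==0: cv2.putText(im,str(x),((x-x0)*k,18),0,.4,(0,255,255),1)
    for y in range((y0+9)//10*10,y1,10):
        cv2.line(im,(0,(y-y0)*k),(6,(y-y0)*k),(0,255,255),1)
        if y%20==0: cv2.putText(im,str(y),(8,(y-y0)*k+4),0,.4,(0,255,255),1)
    cv2.imwrite("pics/"+fn,im)
E
python3 - <<'E'
from bench import bot
from h import *
s=bot.snapshot("top")
crop(s,95,205,255,325,5,"carton1.png")
crop(s,385,175,515,300,5,"obj1.png")
E
```

```text
(no output)
```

View pics/carton1.png

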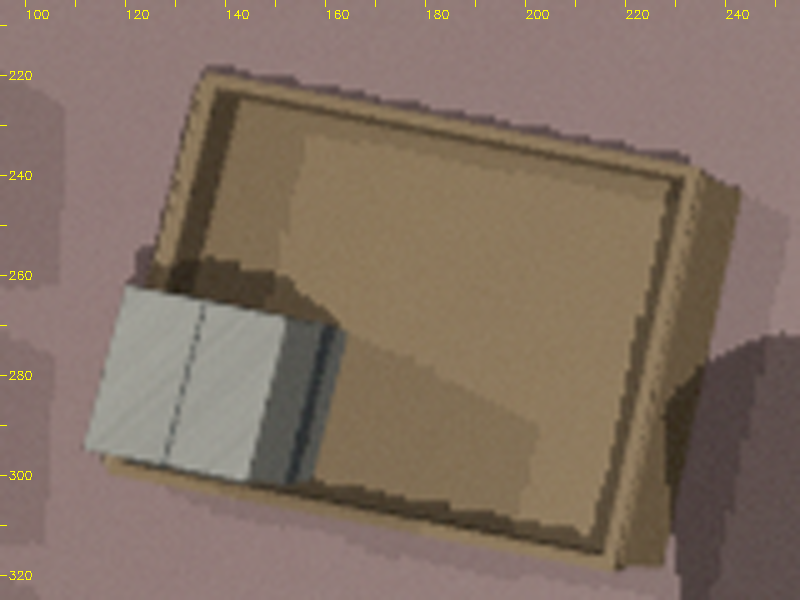

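View pics/obj1.png

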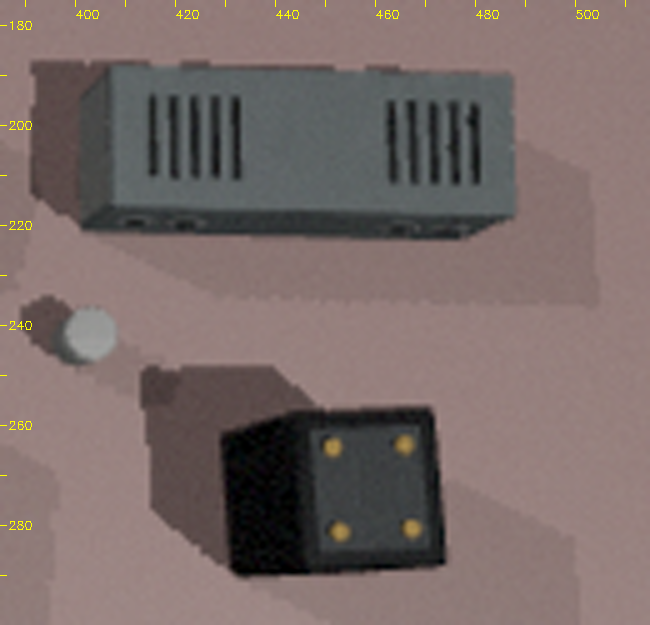

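Run:
```python
from bench import bot
from h import *
s=bot.snapshot("top")
def f(name,pts,x0,y0,z):
    P=np.array([ray(s,x0+a/5-.4,y0+b/5-.4,z)[:2] for a,b in pts])
    print(name,z,P.round(4).tolist(),'c',P.mean(0).round(4))
    for i in range(len(P)):
        d=P[(i+1)%len(P)]-P[i]; print('  ',np.hypot(*d).round(4),np.degrees(np.arctan2(d[1],d[0])).round(2))
f('carton',[(208,67),(695,168),(622,570)],95,205,.034)
f('valve',[(127,285),(287,315),(247,482),(85,448)],95,205,.085)
f('sel',[(112,65),(514,74),(516,217),(108,206)],385,175,.06)
f('tr',[(295,411),(432,407),(446,563),(308,573)],385,175,.096)
f('studs',[(333,446),(404,444),(412,528),(340,531)],385,175,.1)
```

```text
carton 0.034 [[0.5845, 0.3242], [0.5439, 0.137], [0.392, 0.1624]] c [0.5068 0.2078]
   0.1916 -102.25
   0.154 170.51
   0.2515 40.05
valve 0.085 [[0.4964, 0.3322], [0.4851, 0.2749], [0.426, 0.2868], [0.4386, 0.3443]] c [0.4615 0.3096]
   0.0584 -101.13
   0.0603 168.61
   0.0588 77.67
   0.0591 -11.82
sel 0.06 [[0.6356, -0.196], [0.6312, -0.3511], [0.5755, -0.3483], [0.5808, -0.1923]] c [ 0.6058 -0.272 ]
   0.1552 -91.59
   0.0558 177.12
   0.1561 88.07
   0.0549 -3.86
tr 0.096 [[0.499, -0.2489], [0.5, -0.2987], [0.444, -0.3005], [0.441, -0.2506]] c [ 0.471  -0.2747]
   0.0499 -88.83
   0.056 -178.22
   0.05 93.49
   0.058 1.71
studs 0.1 [[0.486, -0.2607], [0.4864, -0.2864], [0.4565, -0.2875], [0.4557, -0.2616]] c [ 0.4711 -0.2741]
   0.0257 -88.91
   0.03 -177.79
   0.0259 91.79
   0.0303 1.71
```

Run:
```python
from bench import bot
from h import *
s=bot.snapshot("top")
crop(s,200,230,250,325,8,"c_r.png")
crop(s,125,210,245,245,6,"c_t.png")
s=bot.snapshot("side")
crop(s,225,120,330,225,7,"c_s.png")
```

```text
(no output)
```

View pics/c_r.png

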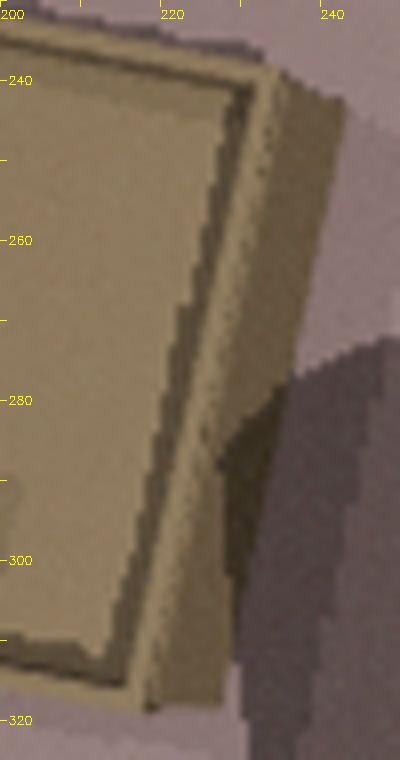

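View pics/c_t.png

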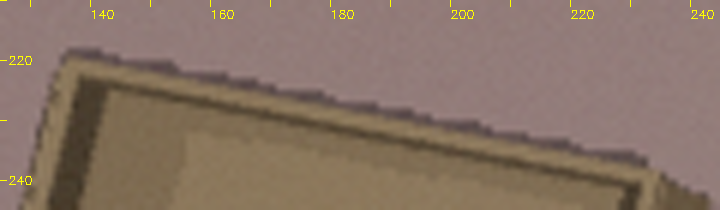

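View pics/c_s.png

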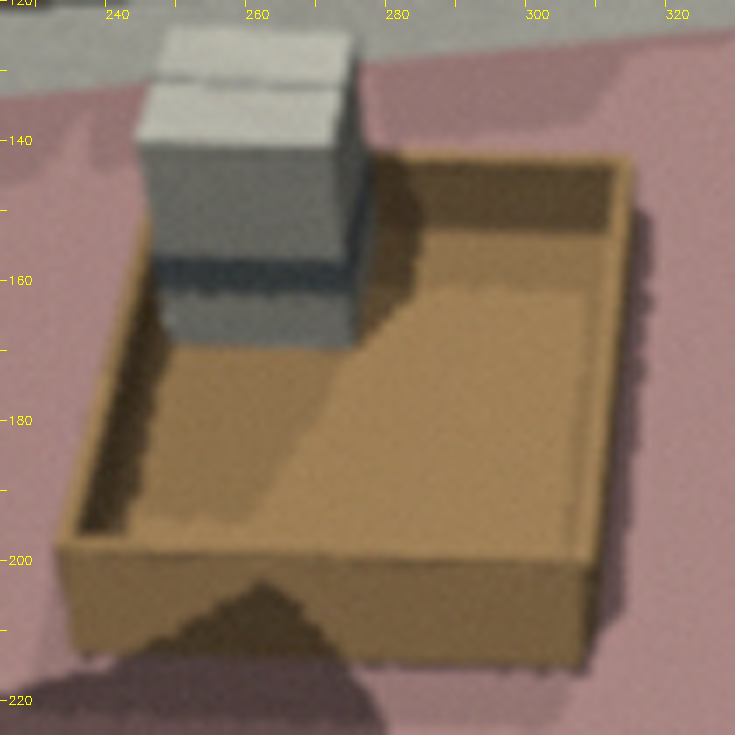

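Run:
```python
from bench import bot
from h import *
def ln(n,s,a,b,z=.034):
    p,q=ray(s,*a,z)[:2],ray(s,*b,z)[:2];d=q-p;print(n,p.round(4),q.round(4),np.hypot(*d).round(4),np.degrees(np.arctan2(d[1],d[0])).round(2))
t=bot.snapshot("top");s=bot.snapshot("side")
ln('right outer',t,(234.6,238.6),(218.4,318.6));ln('right inner',t,(231.1,241.1),(215.5,315.2))
ln('top outer',t,(136.2,219),(232.1,237.9));ln('top inner',t,(138,222.6),(228.3,240.1))
ln('S near',s,(232.7,197.5),(310,199.9));ln('S far',s,(310,199.9),(314.9,142.2))
# valve bottom in side view z=5mm, top z=85
o=lambda x,y:(225+x/7-.4,120+y/7-.4)
ln('valve bot near',s,o(170,347),o(356,349),.005)
ln('valve top near',s,o(136,140),o(334,147),.085)
ln('valve top far',s,o(334,147),o(357,32),.085)
```

```text
right outer [0.5431 0.135 ] [0.392  0.1635] 0.1537 169.34
right inner [0.5383 0.1417] [0.3984 0.169 ] 0.1426 168.95
top outer [0.5825 0.3241] [0.5445 0.1398] 0.1881 -101.68
top inner [0.5755 0.3204] [0.5403 0.1471] 0.1769 -101.49
S near [0.3925 0.1637] [0.5454 0.132 ] 0.1562 -11.72
S far [0.5454 0.132 ] [0.5817 0.3199] 0.1914 79.08
valve bot near [0.4261 0.2839] [0.4851 0.2733] 0.0599 -10.19
valve top near [0.4265 0.2835] [0.4853 0.2703] 0.0603 -12.68
valve top far [0.4853 0.2703] [0.497  0.3292] 0.0601 78.77
```

Emit:
step_arm:
  rows:
    - [0.449,0.229,0,1.235,0]
    - [0.449,0.229,0,1.235,0]
    - [0.449,0.229,0,1.235,0]
    - [0.449,0.229,0,1.235,0]
    - [0.449,0.229,0,1.235,0]
    - [0.449,0.229,0,1.235,0]
    - [0.449,0.229,0,1.235,0]
    - [0.449,0.229,0,1.235,0]
    - [0.449,0.229,-0.08,1.235,0]
    - [0.449,0.229,-0.08,1.235,0]
    - [0.449,0.229,-0.08,1.235,0]
    - [0.449,0.229,-0.08,1.235,0]

```text
clock: 1.95
ee_pos: [0.6065, -0.2733, 0.1538]
ee_rot: [0.002, 0.719, 0.695, 0.0]
contact_force: [-0.2, -0.6, 0.9]
width: 1.001
```

Run:
```python
from bench import bot
from h import *
for n in ["wrist","top"]:
    s=bot.snapshot(n); cv2.imwrite(f"pics/{n}2.png",s["frame"])
o=bot.get_obs();print(o['clock'],o['ee_pos'],o['ee_rot'],o['joints'])
```

```text
2.05 [ 0.60655209 -0.27312744  0.15389284] [1.97095463e-03 7.18702981e-01 6.95314195e-01 5.57236637e-04] [-5.38227279e-01  6.59484480e-01  1.20833645e+00  5.07128531e-05
  1.26967558e+00 -5.05163906e-01]
```

View pics/wrist2.png

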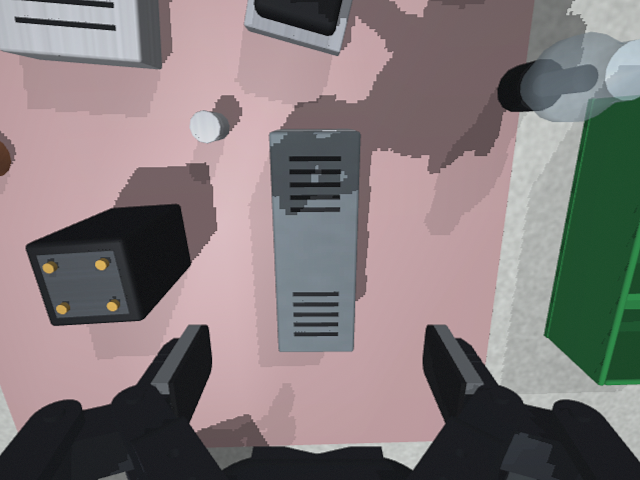

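Run:
```python
from bench import bot
from h import *
s=bot.snapshot("wrist")
P=np.array([ray(s,u,v,.06)[:2] for u,v in [(270,131),(360,131),(354,351),(279,351)]]);print(P.round(4),P.mean(0))
d=P[1]-P[2]+P[0]-P[3];print(np.degrees(np.arctan2(d[1],d[0])), np.hypot(*d)/2)
P=np.array([ray(s,u,v,.1)[:2] for u,v in [(48,268),(101,265),(112,306),(62,309)]]);print(P.round(4),P.mean(0))
```

```text
[[ 0.582  -0.1934]
 [ 0.6362 -0.1952]
 [ 0.6326 -0.35  ]
 [ 0.5772 -0.348 ]] [ 0.60700231 -0.27162813]
88.43864830241195 0.1547760213951287
[[ 0.4562 -0.2619]
 [ 0.4864 -0.2611]
 [ 0.4871 -0.2869]
 [ 0.4574 -0.2878]] [ 0.47175998 -0.27443979]
```

Emit:
step_arm:
  rows:
    - [0.0005,0.001,-0.05,0,0]
    - [0.0005,0.001,-0.09,0,0]
    - [0.0005,0.001,-0.119,0,0]
    - [0.0005,0.001,-0.119,0,0]
    - [0.0005,0.001,-0.119,0,0.2]
    - [0.0005,0.001,-0.119,0,1]
    - [0.0005,0.001,-0.119,0,1]
    - [0.0005,0.001,-0.119,0,1]
    - [0.0005,0.001,-0.119,0,1]
    - [0.0005,0.001,-0.119,0,1]
  newtons: 60

```text
clock: 3.35
ee_pos: [0.6076, -0.2718, 0.035]
ee_rot: [0.002, 0.718, 0.696, 0.0]
contact_force: [-0.7, -1.4, 6.9]
width: 0.644
```

Run:
```python
from bench import bot
from h import *
for n in ["side"]:
    s=bot.snapshot(n); cv2.imwrite(f"pics/{n}3.png",s["frame"])
o=bot.get_obs();print(o)
```

```text
{'clock': 3.4, 'joints': array([-5.35507475e-01,  7.82660475e-01,  1.32244555e+00, -3.21473992e-04,
        1.03247828e+00, -5.03369518e-01]), 'joint_velocities': array([ 0.00020159, -0.00051169, -0.0017249 ,  0.00166084, -0.00166711,
       -0.00040821]), 'joint_efforts': array([ 3.44134010e-01, -5.67728698e+01, -2.00456786e+01,  2.51038056e-01,
       -5.21812141e-01, -5.88920200e-03]), 'ee_pos': array([ 0.60760044, -0.27177759,  0.03498953]), 'ee_rot': array([1.97002692e-03, 7.18318899e-01, 6.95711092e-01, 3.93457115e-04]), 'contact_force': array([-0.99740537, -0.27870152,  5.64322199]), 'torque': array([-0.00227176,  0.43453852,  0.03687892]), 'width': 0.63809908414344}
```

View pics/side3.png

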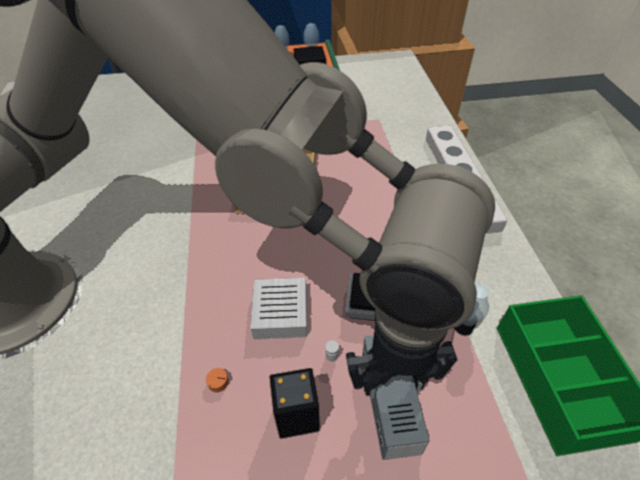

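Emit:
step_arm:
  rows:
    - [0,0,0.04,0,1]
    - [0,0,0.09,0,1]
    - [0,0,0.145,0,1]
    - [-0.01,0.05,0.145,-0.02,1]
    - [-0.02,0.1,0.145,-0.04,1]
    - [-0.03,0.16,0.145,-0.06,1]
    - [-0.04,0.22,0.145,-0.08,1]
    - [-0.05,0.28,0.145,-0.1,1]
    - [-0.06,0.34,0.145,-0.12,1]
    - [-0.07,0.4,0.145,-0.14,1]
    - [-0.08,0.45,0.145,-0.1634,1]
    - [-0.0833,0.49,0.145,-0.1634,1]

```text
clock: 4.9
ee_pos: [0.522, 0.2211, 0.1776]
ee_rot: [-0.0, 0.772, 0.635, -0.0]
contact_force: [-0.2, -0.3, -4.3]
width: 0.641
```

Emit:
step_arm:
  rows:
    - [0,0.018,0,0,1]
    - [0,0.018,0,0,1]
    - [0,0.018,0,0,1]

```text
clock: 5.28
ee_pos: [0.5234, 0.2359, 0.1772]
ee_rot: [0.0, 0.773, 0.634, -0.0]
contact_force: [0.4, -1.1, -5.1]
width: 0.642
```

Run:
```python
from bench import bot
from h import *
for n in ["side","top","wrist"]:
    s=bot.snapshot(n); cv2.imwrite(f"pics/{n}4.png",s["frame"])
o=bot.get_obs();print(o['clock'],o['ee_pos'],o['ee_rot'],o['contact_force'],o['width'],o['torque'])
```

```text
5.425 [0.52355233 0.23581269 0.1773428 ] [ 8.89599999e-05  7.73258733e-01  6.34090617e-01 -1.15854299e-04] [ 0.04805816 -0.33816728 -6.17747291] 0.638277991911966 [ 0.01462743 -0.00387613  0.02525797]
```

View pics/side4.png

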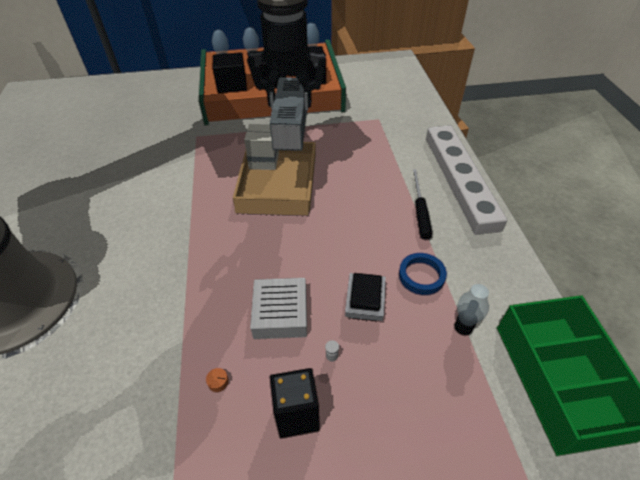

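View pics/wrist4.png

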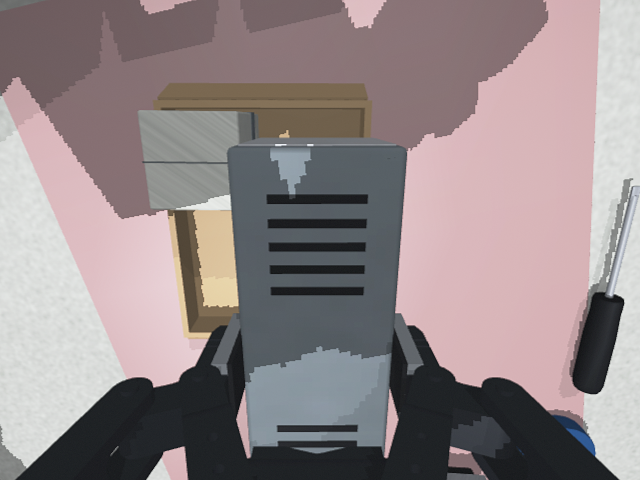

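Run:
```python
from bench import bot
from h import *
s=bot.snapshot("wrist")
c=np.array([.487,.2435]);a=np.radians(-11.2);M=np.array([[np.cos(a),np.sin(a)],[-np.sin(a),np.cos(a)]])
for u,v,z in [(139,111,.085),(240,110,.085),(150,209,.085),(155,99,.034),(371,99,.034),(184,337,.034),(188,332,.034),(229,148,.202),(406,148,.202)]:
    p=ray(s,u,v,z);print(u,v,z,p[:2].round(4),(M@(p[:2]-c)).round(4))
```

```text
139 111 0.085 [0.4392 0.3449] [-0.0666  0.0901]
240 110 0.085 [0.4977 0.3338] [-0.0071  0.0906]
150 209 0.085 [0.4256 0.2876] [-0.0688  0.0313]
155 99 0.034 [0.431  0.3559] [-0.0767  0.0994]
371 99 0.034 [0.5814 0.3259] [0.0766 0.0992]
184 337 0.034 [0.3911 0.1657] [-0.079  -0.0949]
188 332 0.034 [0.3961 0.1699] [-0.0749 -0.0899]
229 148 0.202 [0.5131 0.3164] [0.0114 0.0766]
406 148 0.202 [0.566  0.3058] [0.0654 0.0765]
```

Emit:
step_arm:
  rows:
    - [0,0,-0.04,0,1]
    - [0,0,-0.08,0,1]
    - [0,0,-0.11,0,1]
    - [0,0,-0.125,0,1]
    - [0,0,-0.133,0,1]
    - [0,0,-0.133,0,1]
    - [0,0,-0.135,0,1]
    - [0,0,-0.137,0,1]
    - [0,0,-0.137,0,1]

```text
clock: 6.6
ee_pos: [0.5233, 0.2371, 0.0406]
ee_rot: [0.0, 0.773, 0.635, 0.0]
contact_force: [0.1, -0.0, -5.3]
width: 0.639
```

Emit:
step_arm:
  rows:
    - [0,0,-0.001,0,1]
    - [0,0,-0.002,0,1]
    - [0,0,-0.002,0,1]

```text
clock: 6.98
ee_pos: [0.5234, 0.2371, 0.0399]
ee_rot: [0.0, 0.773, 0.635, 0.001]
contact_force: [-4.3, -0.7, 7.8]
width: 0.645
```

Emit:
step_arm:
  rows:
    - [0,0,0,0,0.25]
    - [0,0,0,0,0.15]
    - [0,0,0,0,0.15]
    - [0,0,0.01,0,0.15]
    - [0,0,0.03,0,0.15]
    - [0,0,0.08,0,0.1]
    - [0,0,0.14,0,0]
    - [0,0,0.16,0,0]
    - [-0.01,-0.06,0.19,0,0]
    - [-0.02,-0.12,0.19,0,0]
    - [-0.03,-0.18,0.19,0,0]

```text
clock: 8.35
ee_pos: [0.4933, 0.057, 0.2296]
ee_rot: [0.001, 0.772, 0.635, 0.001]
contact_force: [0.2, -0.7, -0.5]
width: 0.996
```

Run:
```python
from bench import bot
from h import *
s=bot.snapshot("top"); crop(s,95,205,255,325,5,"carton5.png")
s=bot.snapshot("side"); crop(s,225,110,330,225,5,"c_s5.png")
o=bot.get_obs();print(o['clock'],o['ee_pos'],o['ee_rot'],o['joints'],o['contact_force'])
```

```text
8.45 [0.49277519 0.0535392  0.2292818 ] [ 9.51382387e-04  7.74541211e-01  6.32522656e-01 -3.09969532e-04] [-0.04535423  0.28984457  1.60574588 -0.00193273  1.24519554  0.15644705] [ 0.08894095  0.23697987 -0.47962793]
```

View pics/carton5.png

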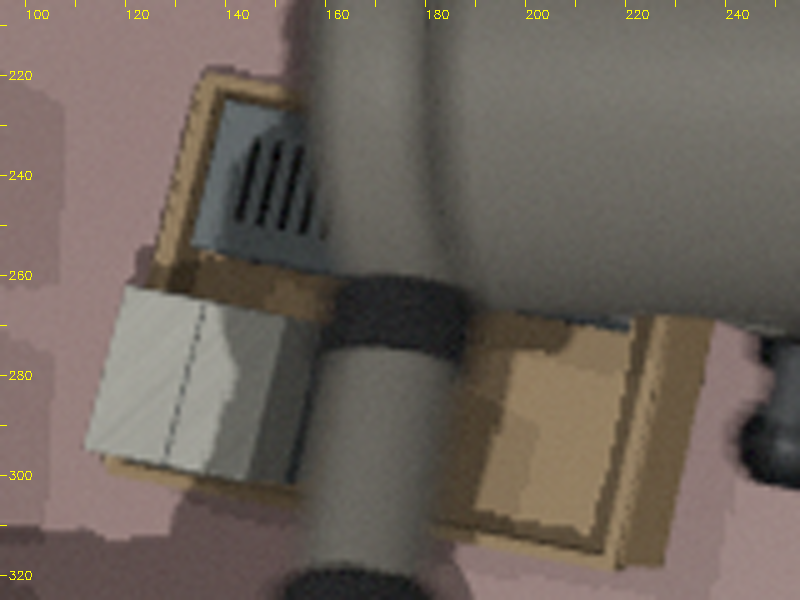

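View pics/c_s5.png

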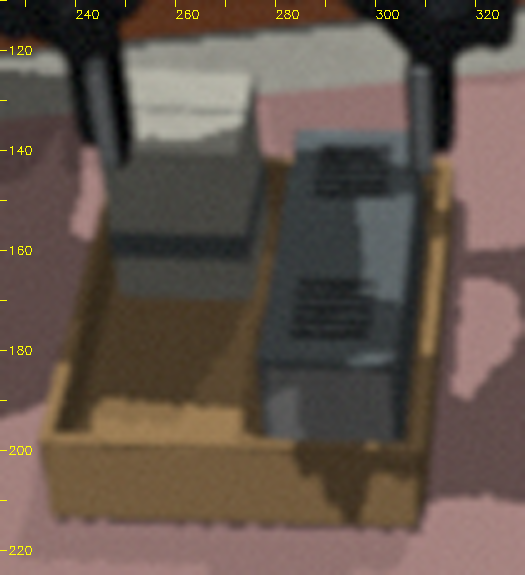

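Emit:
step_arm:
  rows:
    - [-0.005,-0.06,0,0.05,0]
    - [-0.01,-0.12,0,0.1,0]
    - [-0.015,-0.18,0,0.15,0]
    - [-0.02,-0.24,0,0.2,0]
    - [-0.0215,-0.3,0,0.228,0]
    - [-0.0215,-0.331,-0.03,0.228,0]
    - [-0.0215,-0.331,-0.05,0.228,0]
    - [-0.0215,-0.331,-0.05,0.228,0]
    - [-0.0215,-0.331,-0.05,0.228,0]

```text
clock: 9.57
ee_pos: [0.4727, -0.2722, 0.1795]
ee_rot: [0.001, 0.695, 0.719, 0.0]
contact_force: [-0.1, 0.4, 0.4]
width: 0.997
```

Run:
```python
from bench import bot
from h import *
s=bot.snapshot("wrist"); cv2.imwrite(f"pics/wrist6.png",s["frame"])
hsv=cv2.cvtColor(s["frame"],cv2.COLOR_BGR2HSV)
m=cv2.inRange(hsv,(15,110,90),(35,255,255));n,l,st,ce=cv2.connectedComponentsWithStats(m)
for i in range(1,n):
    if st[i,4]>15: print(st[i],ce[i].round(1),ray(s,*ce[i],.099)[:2].round(4))
s=bot.snapshot("top"); crop(s,95,205,255,325,5,"carton6.png")
o=bot.get_obs();print(o['clock'],o['ee_pos'],o['ee_rot'],o['joints'],o['contact_force'])
```

```text
[285 241  10  10  78] [289.4 245.4] [ 0.456 -0.262]
[333 241   9  10  76] [337.  245.6] [ 0.4859 -0.2611]
[286 280   9   9  68] [290.1 283.6] [ 0.4568 -0.2882]
[332 280   9   9  67] [336.2 283.7] [ 0.4868 -0.2873]
9.675 [ 0.4727942  -0.27229604  0.17969222] [1.19502875e-03 6.95113711e-01 7.18898791e-01 1.72495765e-04] [-6.63076426e-01  4.23880853e-01  1.54829525e+00  9.93761959e-05
  1.16700345e+00 -6.96754155e-01] [-0.22319931 -0.23899427  0.22877136]
```

View pics/wrist6.png

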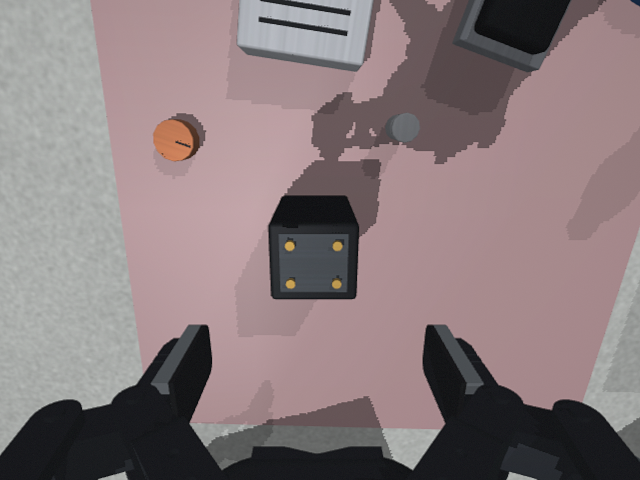

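View pics/carton6.png

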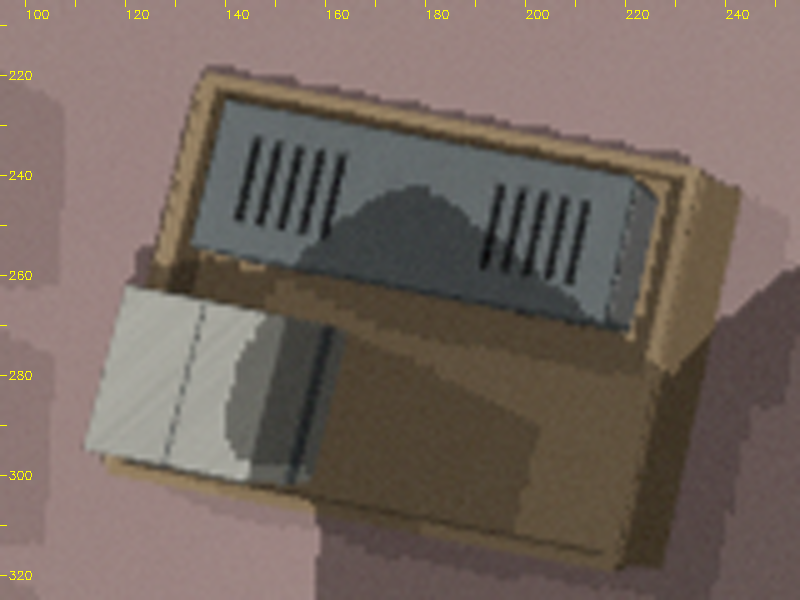

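Emit:
step_arm:
  rows:
    - [-0.0014,-0.0024,-0.05,0,0]
    - [-0.0014,-0.0024,-0.09,0,0]
    - [-0.0014,-0.0024,-0.1155,0,0]
    - [-0.0014,-0.0024,-0.1155,0,0]
    - [-0.0014,-0.0024,-0.1155,0,0.2]
    - [-0.0014,-0.0024,-0.1155,0,1]
    - [-0.0014,-0.0024,-0.1155,0,1]
    - [-0.0014,-0.0024,-0.1155,0,1]
    - [-0.0014,-0.0024,-0.1155,0,1]
    - [-0.0014,-0.0024,-0.1155,0,1]
  newtons: 70

```text
clock: 10.92
ee_pos: [0.4713, -0.2755, 0.0649]
ee_rot: [0.002, 0.695, 0.719, 0.0]
contact_force: [-2.9, 1.3, 5.7]
width: 0.666
```

Emit:
step_arm:
  rows:
    - [0,0,0.03,0,1]
    - [0,0,0.08,0,1]
    - [0,0,0.13,0,1]
    - [0,0.05,0.14,-0.02,1]
    - [0,0.1,0.14,-0.04,1]
    - [-0.005,0.16,0.14,-0.07,1]
    - [-0.01,0.22,0.14,-0.1,1]
    - [-0.015,0.28,0.14,-0.13,1]
    - [-0.02,0.34,0.14,-0.16,1]
    - [-0.0254,0.4,0.14,-0.2,1]
    - [-0.0254,0.45,0.14,-0.2286,1]
    - [-0.0254,0.48,0.14,-0.2286,1]

```text
clock: 12.42
ee_pos: [0.4441, 0.2074, 0.2028]
ee_rot: [-0.0, 0.772, 0.635, -0.0]
contact_force: [1.3, -0.5, -8.2]
width: 0.665
```

Emit:
step_arm:
  rows:
    - [0,0.0176,0,0,1]
    - [0,0.0176,0,0,1]
    - [0,0.0176,0,0,1]
    - [0,0.0176,0,0,1]

```text
clock: 12.92
ee_pos: [0.4453, 0.2217, 0.2028]
ee_rot: [0.0, 0.773, 0.634, -0.0]
contact_force: [0.4, 0.7, -9.0]
width: 0.663
```

Run:
```python
from bench import bot
from h import *
for n in ["wrist","side"]:
    s=bot.snapshot(n); cv2.imwrite(f"pics/{n}7.png",s["frame"])
o=bot.get_obs();print(o['clock'],o['ee_pos'],o['ee_rot'],o['contact_force'],o['torque'],o['width'])
```

```text
13.025 [0.44534606 0.22190627 0.2028592 ] [ 7.30019064e-05  7.73306504e-01  6.34032368e-01 -5.41440441e-05] [-0.15711071 -0.47687526 -8.52704472] [-0.01986737 -0.03689882 -0.0317044 ] 0.6661468394466097
```

View pics/wrist7.png

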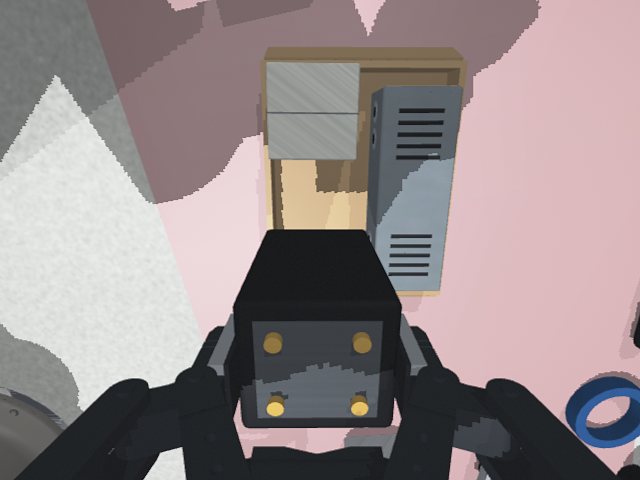

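View pics/side7.png

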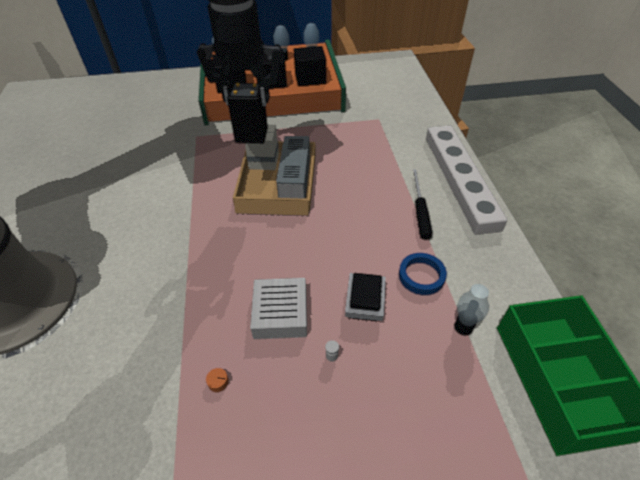

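Run:
```python
from bench import bot
from h import *
s=bot.snapshot("wrist")
c=np.array([.487,.2445]);a=np.radians(-11.2);M=np.array([[np.cos(a),np.sin(a)],[-np.sin(a),np.cos(a)]])
for n,u,v,z in [('sel',383,86,.065),('sel',462,86,.065),('sel',440,292,.065),('rim',465,61,.034),('rim',263,61,.034),('val',358,63,.085),('val',357,159,.085),('val',266,159,.085),('trbot',266,231,.139),('trbot',365,231,.139)]:
    p=ray(s,u,v,z);print(n,u,v,z,p[:2].round(4),(M@(p[:2]-c)).round(4))
```

```text
sel 383 86 0.065 [0.5118 0.3185] [0.01   0.0774]
sel 462 86 0.065 [0.5652 0.3078] [0.0644 0.0773]
sel 440 292 0.065 [0.5363 0.1544] [ 0.0659 -0.0788]
rim 465 61 0.034 [0.58   0.3251] [0.0756 0.0971]
rim 263 61 0.034 [0.4314 0.3547] [-0.076   0.0973]
val 358 63 0.085 [0.4948 0.3338] [-0.0097  0.0891]
val 357 159 0.085 [0.4847 0.2758] [-0.0084  0.0302]
val 266 159 0.085 [0.424  0.2879] [-0.0702  0.0303]
trbot 266 231 0.139 [0.4224 0.2522] [-0.0649 -0.005 ]
trbot 365 231 0.139 [0.4781 0.2411] [-0.008  -0.0051]
```

Emit:
step_arm:
  rows:
    - [0,0,-0.04,0,1]
    - [0,0,-0.08,0,1]
    - [0,0,-0.11,0,1]
    - [0,0,-0.122,0,1]
    - [0,0,-0.129,0,1]
    - [0,0,-0.129,0,1]
    - [0,0,-0.131,0,1]
    - [0,0,-0.133,0,1]
    - [0,0,-0.133,0,1]

```text
clock: 14.2
ee_pos: [0.4456, 0.2228, 0.0702]
ee_rot: [0.0, 0.773, 0.635, 0.001]
contact_force: [0.5, -0.1, -6.4]
width: 0.666
```

Emit:
step_arm:
  rows:
    - [0,0,-0.001,0,1]
    - [0,0,-0.001,0,1]

```text
clock: 14.45
ee_pos: [0.4456, 0.2228, 0.0701]
ee_rot: [0.0, 0.773, 0.635, 0.001]
contact_force: [-3.0, -1.9, 4.8]
width: 0.664
```

Emit:
step_arm:
  rows:
    - [0,0,0,0,0.25]
    - [0,0,0,0,0.18]
    - [0,0,0,0,0.18]
    - [0,0,0.01,0,0.15]
    - [0,0,0.03,0,0.1]
    - [0,0,0.08,0,0]
    - [0,0,0.13,0,0]
    - [0,0,0.15,0,0]
    - [0,-0.06,0.15,0,0]
    - [0,-0.12,0.15,0,0]
    - [0,-0.18,0.15,0,0]
    - [0,-0.24,0.15,0,0]

```text
clock: 15.95
ee_pos: [0.4451, -0.0191, 0.2197]
ee_rot: [0.001, 0.773, 0.635, 0.0]
contact_force: [1.5, -0.5, -0.2]
width: 1.002
```

Emit:
step_arm:
  rows:
    - [0,-0.06,0,0,0]
    - [0,-0.12,0,0,0]
    - [0,-0.18,0,0,0]
    - [0,-0.18,0,0,0]

```text
clock: 16.45
ee_pos: [0.4449, -0.201, 0.2192]
ee_rot: [0.001, 0.775, 0.632, -0.0]
contact_force: [0.3, 0.5, -0.2]
width: 1.001
```

Run:
```python
from bench import bot
from h import *
s=bot.snapshot("top"); crop(s,95,205,255,325,5,"carton8.png")
s=bot.snapshot("side"); crop(s,225,110,330,225,5,"c_s8.png")
o=bot.get_obs();print(o['clock'],o['ee_pos'],o['contact_force'])
```

```text
16.55 [ 0.44491836 -0.19733972  0.21900055] [ 0.09620427  0.57678129 -0.06814143]
```

View pics/carton8.png

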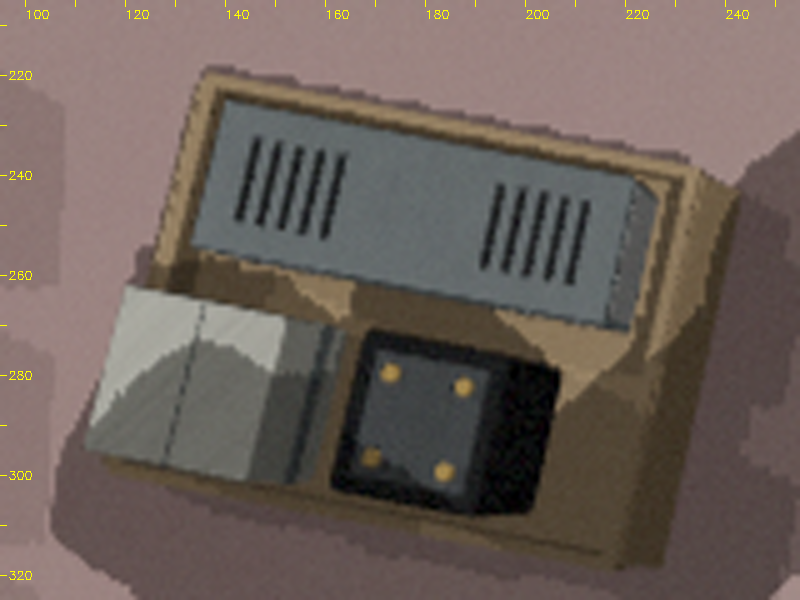

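View pics/c_s8.png

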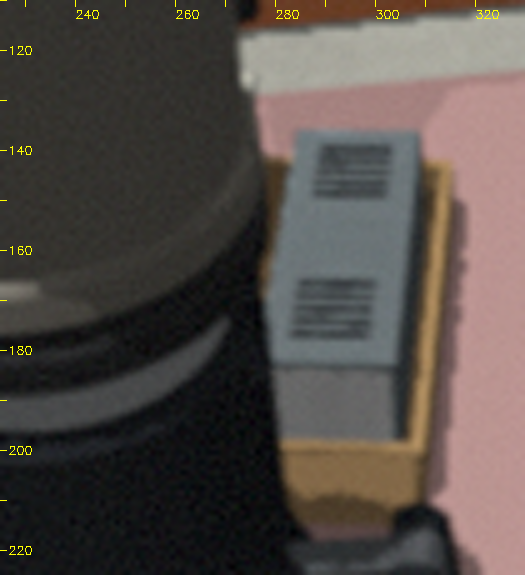

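Emit:
step_arm:
  rows:
    - [0,-0.06,0.02,0,0]
    - [-0.06,-0.12,0.02,0,0]
    - [-0.12,-0.18,0.02,0,0]
    - [-0.18,-0.24,0.02,0,0]
    - [-0.2,-0.26,0.02,0,0]
    - [-0.2,-0.26,0.02,0,0]

```text
clock: 17.3
ee_pos: [0.2444, -0.4576, 0.2392]
ee_rot: [0.0, 0.773, 0.635, -0.0]
contact_force: [-0.1, -0.9, 0.0]
width: 1.001
```

Run:
```python
from bench import bot
from h import *
c=np.array([.487,.2445]);a=np.radians(-11.2);M=np.array([[np.cos(a),np.sin(a)],[-np.sin(a),np.cos(a)]])
s=bot.snapshot("side"); crop(s,225,110,330,225,5,"c_s9.png")
s=bot.snapshot("top")
for X,Y,z in [(390,372,.105),(464,386,.105),(443,470,.105),(371,457,.105),(225,98,.065),(632,175,.065),(606,325,.065),(192,247,.065),(127,285,.085),(285,318,.085),(247,482,.085),(85,448,.085)]:
    p=ray(s,95+X/5-.4,205+Y/5-.4,z)[:2];print(z,p.round(4),(M@(p-c)).round(4))
```

```text
0.105 [0.4634 0.2324] [-0.0208 -0.0165]
0.105 [0.4583 0.2066] [-0.0208 -0.0428]
0.105 [0.4293 0.2131] [-0.0505 -0.042 ]
0.105 [0.4341 0.2381] [-0.0507 -0.0166]
0.065 [0.5673 0.3068] [0.0667 0.0767]
0.065 [0.5373 0.1559] [ 0.0666 -0.0771]
0.065 [0.4818 0.1646] [ 0.0104 -0.0794]
0.065 [0.5119 0.3166] [0.0104 0.0756]
0.085 [0.4964 0.3322] [-0.0078  0.0879]
0.085 [0.484  0.2756] [-0.0089  0.0299]
0.085 [0.426  0.2868] [-0.068   0.0297]
0.085 [0.4386 0.3443] [-0.0669  0.0885]
```

View pics/c_s9.png

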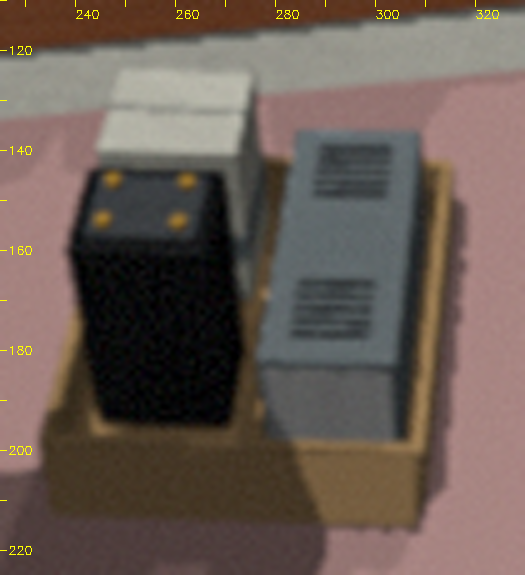

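All three boxes stand upright inside the walls, with clearance between them, and the robot is well away.

Run:
```python
from bench import bot
print(bot.close_job())
```

```text
the job is handed in; nothing more can be done
None
```

The carton is packed and the job was handed in at about 17.4 s of the 59 s allowed. The selector went in first, along the +x wall beside the valve box. The transformer went into the free (-x, -y) area.

My last checks used the top and side pictures, in the carton's frame, where the inside spans ±73 mm in x and ±92 mm in y:

| Item | x (mm) | y (mm) |
|---|---|---|
| Selector | 10 to 67 | −79 to 77 |
| Transformer (from its studs) | about −65 to −7 | about −57 to −3 |
| Valve box | about −68 to −8 | 30 to 88 (not moved) |

- **Standing flat:** Each item's outline, taken at the height it should have when standing on the carton's bottom, matched its given size. For the transformer this was the stud pattern. Both set-downs showed floor contact at the expected height.
- **Clear of the robot:** The arm was well away from the carton when I handed in.
- **Small disagreement:** Views differed by about 2 mm on positions, such as the carton's centre in y. That is well inside the clearances left; the smallest is about 4 mm, from the valve box to the +y wall, and it was there from the start.

No check failed.

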